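# Close the booth guard and hold the blast gate half open

### The job

Take the guard of the little dust-off booth by its bar handle and lower it gently, without letting it drop, until it rests on its stops over the bridge blank. Then pull the sprung blast gate beside it by its upright tab, towards the front of the booth, until it is half open (pointer at the long middle mark) and hold it there against its spring: finish while still holding it, because it snaps shut when let go. Leave the two wooden blocks and the jar around the booth where they are.

Things in the scene. Friction and masses are not known exactly. Their poses are not given: they have to be found in the camera images.
- booth: Plywood dust-off booth fixed on the top; origin at its underside, front faces its own -x, +y is its left. Left (x -70..70 mm, y -30..160): open bay, walls 58 mm high, the hinged guard over it. Right (x -120..90, y -150..-30): extraction box, 50 mm high, with two low aluminium rails (to 60 mm high) along x and the blast gate between them over a square port; black hose spigot at the back.
- guard (a joint): Guard angle, rad: 0 = level on its stops (shut), 1.57 = upright; starts at 1.2 to 1.5. Aluminium frame 140 x 190 x 8 mm with clear pane, 0.3 to 0.42 kg, bar handle beyond its free edge. Turns about the booth's y axis through point guard_hinge. Stiff hinge: left alone it stays while steep (above about 1.1 rad), but below about 0.9 rad it falls by its own weight if not held.
- guard_hinge (a point): Point on the hinge axis at the bay's rear edge, middle of the guard's width; in the booth's frame at (70, 65, 66) mm; axis along the booth's y.
- guard_bar (a point): Middle of the guard's dark round bar handle: 12 mm thick, along the booth's y, 98 mm free between its side arms, 44 mm clear gap to the frame (little room to open the rear finger when shut). In the booth's frame at (70 - 190 cos a, 65, 66 + 190 sin a) mm for guard angle a. Can be pinched from above at any angle, one finger before and one behind it, and turns between the pads.
- gate (a joint): Travel of the blast gate, m: 0 = shut, 0.08 = fully open, 0.04 = half open. Opens by sliding along the booth's -x (to its front). A spring pulls it shut with 3.3 N at 0, rising 1.1 N per 10 mm (7.7 N at half, 12.1 N fully open); it shuts by itself when released.
- gate_tab (a point): Upright black pull tab on the steel shutter: 12 mm thick along the booth's x (15 mm at its lip on top), 44 mm wide along y, 52 mm high. The point is the centre of its foot, 59 mm above the surface (top at 111 mm), axes as the booth's. With the gate shut it stands at (8, -90) mm in the booth's frame; it moves with the gate along -x. The shutter's upper face is 56 mm above the surface.
- half_mark (a point): The long middle one of three dark marks on the right-hand gate rail (-y side), at (-32, -138.5, 60) mm in the booth's frame. The small pointer on the shutter is level with the tab's centre along x; it stands at this mark when the gate is half open.
- bridge_blank: Dark brown guitar-bridge blank, 35 x 158 x 10 mm, lying loose in the bay, long side along the booth's y. Nothing to be done with it.
- caul_block: Bystander: light wooden block 40 x 90 x 22 mm lying right of the booth, near its front; origin at the centre of its underside.
- caul_block_b: Bystander: light wooden block 34 x 75 x 28 mm lying behind the bay; origin at the centre of its underside.
- brush_jar: Bystander: empty grey jar, 69 mm diameter, 92 mm high, right of the booth; origin at the centre of its underside.

How it is judged:
By the outcome, as a careful person would: the job done as asked, in the order asked, and still so for the second after the job is handed in, while the arm keeps its last pose, push and grip.
It also fails if it takes over 54 s, if anything falls off the work surface, if the arm or the gripper's body presses on something with over 40 N, if the wrist force passes 120 N, or if a joint passes its speed limit or range.

### The arm

A 7-joint arm with a two-finger parallel gripper is mounted at the origin on a cart in front of the work surface, level with it; the furniture and walls round the work are solid. World frame = base frame: x ahead of the robot, y to its left, z up, the work surface at z = 0. Lengths are in m, angles in degrees, forces in N, time in s.
With the tool pointing down it reaches from about 0.4 to 0.9 m from the base axis. Payload 5.5 kg.
Tool frame: the origin (TCP) lies at the very end of the fingers, on their centre line; the grasp point (between the pads) lies 19 mm behind it; z points along the fingers, y is the line along which they close (so a half turn about z gives the same grasp; the last joint's range is limited). The gripper opens to 92 mm and grips with 3 to 60 N. Pads are 19 mm wide; open, the fingers measure 130 mm over their backs; the gripper's body (75 mm by 190 mm) begins 47 mm behind the grasp point.
Start: joints at [-55.279, 28.699, -24.465, 88.831, 12.651, 65.22, -12.049], TCP at [0.218, 0.612, 0.227] pointing down, gripper open.
Joint ranges: [-164.97, 164.97], [-17.58, 116.51], [-87.97, 89.64], [11.32, 138.91], [-80.73, 260.73], [10.89, 115.49], [-147.41, 147.41]. Speed limits (degrees/s): [147.25, 147.25, 180, 180, 180, 180, 180].

### API

Orientations are given as a 3x3 rotation matrix whose columns are the frame's x, y, z axes.
In Python, from workcell import env gives the robot as it stands. Calls block until the motion is done:
- env.movep(position, orientation): joint-space move of the TCP to a pose.
- env.servo_line(position, ori=None, rate=0.15): straight line of the TCP; ori=None keeps the orientation; rate is the mean speed in m/s.
- env.goto_joints(angles): joint-space move.
- env.release() and env.clamp(grip_force=None): open the fingers fully, or close them until they stop; grip_force is the grip in N (None keeps the last).
- env.sleep(seconds).
- env.inverse_kinematics(position, orientation): joint angles nearest the present ones, or None.
- env.capture(name): name is "scene" or "top"; returns a dict with "color" (400x640x3 uint8, red, green, blue), "z_map" (400x640 float32, m along the optical axis (not along the pixel's ray), 0 where there is no reading), "fx", "fy", "cx", "cy" (pixels), "world_from_camera" (4x4, takes a point from camera to world coordinates). Camera axes: x right, y down, z forward; pixel columns grow to the right and rows downward; lengths in m; the calibration is good to about 2 mm. A picture is of the moment at which its call begins.
A pose or a line that the arm cannot do raises env.MotionError and nothing moves.
- env.finish_job(): hands the job in; it is judged then, once.
Readings, each from a call of its own:
- env.current_time_s(): time.
- env.current_joints(): joint angles.
- env.current_qvel(): joint speeds.
- env.current_joint_torque(): joint torques, N m.
- env.current_tcp_pos(): TCP position.
- env.current_tool_rot(): TCP orientation.
- env.current_wrist_force(): force on the tool from outside, world axes, zero at the start.
- env.current_moment(): the same for the moment, N m.
- env.current_grip_width(): opening from 0.0 (shut) to 1.0 (fully open).
- env.current_finger_force(): force on a finger pad.
Only numpy, scipy, OpenCV 4.12 (cv2) and the standard library are available. Lean on these libraries where they do the work, as an engineer would, in place of code of your own. Each camera call takes 0.05 s, during which the arm holds its last target. There are 200 camera calls.

## Working session

There is one attempt and no reset: what is moved stays moved. The work goes in short steps, each a Python script; the robot and the scene stay as the last script left them, time stands still between calls to the robot, and variables do not carry over. Pictures are saved under pics/ and viewed, at most 10 in all, crops included, and the job is handed in when it is done.

```bash
ls; mkdir -p pics; python3 - <<'E'
from workcell import env
import cv2,numpy as np
for n in("scene","top"):
    c=env.capture(n); cv2.imwrite(f"pics/{n}0.png",c["color"][:,:,::-1]); np.savez(f"{n}0.npz",**c)
    print(n,c["fx"],c["cx"],c["cy"],np.round(c["world_from_camera"],3).tolist(),(c["z_map"]>0).mean())
print(env.current_time_s(),env.current_tool_rot())
E
```

```text
pics
scene 418.1781038029859 324.1676004728949 190.38138633478576 [[-0.724, -0.547, 0.42, 0.226], [-0.69, 0.569, -0.448, 0.314], [0.006, -0.614, -0.789, 0.723], [0.0, 0.0, 0.0, 1.0]] 0.99609375
top 436.48018071049796 314.4959219164719 206.69195400616474 [[-0.026, -0.985, 0.172, 0.435], [-1.0, 0.028, 0.004, -0.051], [-0.009, -0.172, -0.985, 0.917], [0.0, 0.0, 0.0, 1.0]] 0.99601953125
0.1 [[-9.41839778e-01  3.36061646e-01 -6.33970958e-04]
 [ 3.36062235e-01  9.41838521e-01 -1.54132399e-03]
 [ 7.91183911e-05 -1.66473394e-03 -9.99998611e-01]]
```

View pics/scene0.png

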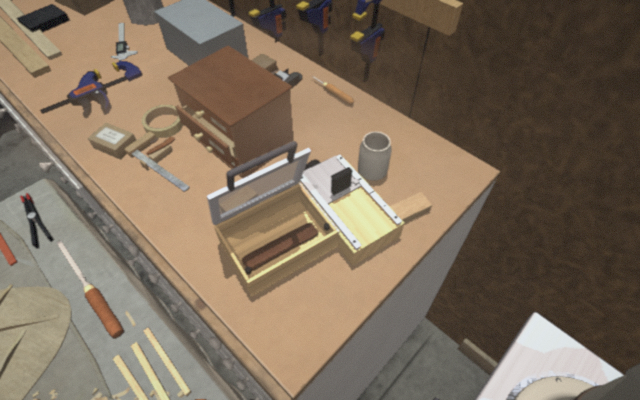

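View pics/top0.png

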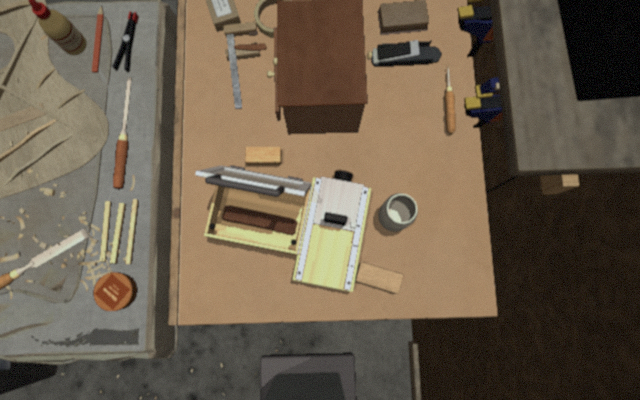

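The scene view shows the guard upright with its dark bar at about (262,165), the tab at (341,180) and the jar at (375,155). In the top view the box is at about (333,235), the tab at (336,219), the bar at (243,185), and blocks at (263,155) and (380,277). Next I'll measure the booth from the top depth map.

```bash
cat > vis.py <<'E'
import numpy as np,cv2
def cloud(c):
    v,u=np.mgrid[0:400,0:640]; z=np.asarray(c["z_map"],float); 
    P=np.stack([(u-c["cx"])/c["fx"]*z,(v-c["cy"])/c["fy"]*z,z],-1)
    T=c["world_from_camera"]; W=P@T[:3,:3].T+T[:3,3]; W[z<=0]=np.nan; return W
def booth(c):
    """yaw and origin from the extraction box's top (210 x 120 mm, 50-60 mm high)"""
    W=cloud(c); m=((W[...,2]>.042)&(W[...,2]<.07)&(abs(W[...,1])<.3)&(W[...,0]<.65)).astype(np.uint8)
    m=cv2.morphologyEx(m,cv2.MORPH_CLOSE,np.ones((5,5)))
    o=cv2.morphologyEx(m,cv2.MORPH_OPEN,np.ones((25,25)))
    n,l,s,_=cv2.connectedComponentsWithStats(o); k=1+np.argmax(s[1:,4]); o=(l==k)
    p=W[o][:,:2]; p=p[~np.isnan(p).any(1)]
    (cx,cy),(w,h),a=cv2.minAreaRect((p*1000).astype(np.float32))
    b=cv2.boxPoints(((cx,cy),(w,h),a)); e=max((b[1]-b[0],b[2]-b[1]),key=np.linalg.norm)
    yaw=np.arctan2(e[1],e[0]); yaw=(yaw+np.pi/2)%np.pi-np.pi/2
    R=np.array([[np.cos(yaw),-np.sin(yaw)],[np.sin(yaw),np.cos(yaw)]])
    org=np.array([cx,cy])/1000-R@[-.015,-.09]
    return W,o,yaw,R,org,(w,h)
E
python3 - <<'E'
import numpy as np,cv2
from vis import *
c=dict(np.load("top0.npz")); W,o,yaw,R,org,wh=booth(c)
print(np.degrees(yaw),org,wh,o.sum(), "table z",np.nanmedian(W[280:310,200:280,2]))
tocal=lambda W:np.concatenate([(W[...,:2]-org)@R,W[...,2:]],-1)
for n in("top","scene"):
    c=dict(np.load(n+"0.npz")); L=tocal(cloud(c))*1000; g=c["color"].max(-1).astype(int)
    def st(nm,m):
        print(n,nm,m.sum(), np.round(np.percentile(L[m],[2,50,98],axis=0)).tolist() if m.sum() else "")
    x,y,z=L[...,0],L[...,1],L[...,2]
    st("tabtop",(g<80)&(z>100)&(z<120)&(y<-50)&(y>-130)&(abs(x)<60))
    st("tab",(g<80)&(z>66)&(z<120)&(y<-50)&(y>-130)&(abs(x)<60))
    st("bar",(g<90)&(z>200)&(y>20)&(y<110)&(x>-60)&(x<90)&(z<270))
    st("guard",(g>100)&(z>90)&(z<245)&(y>-35)&(y<165)&(x>-60)&(x<90))
    st("boxtop",(z>44)&(z<70)&(y<-34)&(y>-170)&(x<120)&(x>-140))
    st("baywall",(z>52)&(z<66)&(y>-20)&(y<200)&(x<0)&(x>-140))
    st("marks",(g<90)&(z>55)&(z<66)&(y<-128)&(y>-150)&(x<20)&(x>-90))
E
```

```text
-3.5502503 [0.51203707 0.01764614] (123.63059997558594, 125.01873016357422) 3764 table z -0.0003178192786981726
top tabtop 147 [[41.0, -121.0, 108.0], [49.0, -101.0, 111.0], [56.0, -82.0, 113.0]]
top tab 195 [[41.0, -119.0, 68.0], [47.0, -100.0, 110.0], [56.0, -82.0, 113.0]]
top bar 336 [[65.0, 23.0, 246.0], [74.0, 67.0, 250.0], [85.0, 106.0, 253.0]]
top guard 166 [[75.0, -34.0, 186.0], [84.0, -12.0, 198.0], [90.0, 47.0, 215.0]]
top boxtop 5787 [[-74.0, -160.0, 47.0], [20.0, -97.0, 52.0], [116.0, -37.0, 61.0]]
top baywall 127 [[-14.0, -19.0, 54.0], [-6.0, 18.0, 57.0], [-1.0, 65.0, 60.0]]
top marks 0 
scene tabtop 158 [[42.0, -118.0, 101.0], [47.0, -98.0, 111.0], [57.0, -80.0, 114.0]]
scene tab 350 [[42.0, -118.0, 68.0], [46.0, -97.0, 97.0], [56.0, -80.0, 114.0]]
scene bar 225 [[65.0, 24.0, 217.0], [74.0, 80.0, 248.0], [88.0, 110.0, 251.0]]
scene guard 388 [[65.0, -34.0, 164.0], [84.0, 6.0, 198.0], [90.0, 101.0, 245.0]]
scene boxtop 4638 [[-77.0, -156.0, 49.0], [12.0, -90.0, 53.0], [117.0, -36.0, 63.0]]
scene baywall 193 [[-14.0, -18.0, 52.0], [-7.0, 21.0, 58.0], [-0.0, 69.0, 62.0]]
scene marks 0
```

```bash
sed -i 's/(W\[...,2\]<.07)/(W[...,2]<.118)/' vis.py
cat > meas.py <<'E'
import numpy as np,cv2
from vis import *
c=dict(np.load("top0.npz")); W,o,yaw,R,org,wh=booth(c)
print(np.degrees(yaw),org,wh,o.sum())
cv2.imwrite("pics/mask.png",cv2.resize((o[150:310,180:440]*120+c["color"][150:310,180:440,1]//2).astype(np.uint8),None,fx=3,fy=3))
for n in("top","scene"):
    c=dict(np.load(n+"0.npz")); W=cloud(c);L=np.concatenate([(W[...,:2]-org)@R,W[...,2:]],-1)*1000; g=c["color"].max(-1).astype(int)
    def st(nm,m):
        print(n,nm,m.sum(), np.round(np.percentile(L[m],[2,50,98],axis=0)).tolist() if m.sum() else "")
    x,y,z=L[...,0],L[...,1],L[...,2]
    st("tabtop",(g<80)&(z>106)&(z<120)&(y<-50)&(y>-130)&(abs(x)<60))
    m=(g<80)&(z>66)&(z<120)&(y<-50)&(y>-130)&(abs(x)<60)
    st("tab",m); r=cv2.minAreaRect(L[m][:,:2].astype(np.float32)); print(r)
    m=(g<90)&(z>190)&(y>20)&(y<110)&(x>-60)&(x<90)&(z<270)
    st("bar",m); print("bar slope deg",np.degrees(np.polyfit(L[m][:,1],L[m][:,0],1)[0]))
    st("boxtop",(z>44)&(z<70)&(y<-34)&(y>-170)&(x<120)&(x>-140))
    st("baywall",(z>52)&(z<66)&(y>-20)&(y<200)&(x<-30)&(x>-140))
    m=(z>52)&(z<66)&(y>-10)&(y<140)&(x<-50)&(x>-90)
    if m.sum()>9: print("front wall slope",np.degrees(np.polyfit(L[m][:,1],L[m][:,0],1)[0]))
    # rails (bright, ~60 mm high)
    m=(z>57)&(z<66)&(y<-125)&(y>-160)&(abs(x)<110)
    if m.sum()>9: print("rail slope",-np.degrees(np.polyfit(L[m][:,0],L[m][:,1],1)[0]),m.sum())
E
python3 meas.py
```

```text
-12.215458 [0.57329264 0.00518091] (126.3088607788086, 221.0180206298828) 6462
top tabtop 147 [[-5.0, -113.0, 108.0], [1.0, -94.0, 111.0], [7.0, -74.0, 113.0]]
top tab 195 [[-5.0, -112.0, 68.0], [-1.0, -93.0, 110.0], [7.0, -73.0, 113.0]]
((1.0651960372924805, -93.04991912841797), (12.375332832336426, 40.92795181274414), 0.2226547747850418)
top bar 336 [[-3.0, 22.0, 245.0], [1.0, 66.0, 250.0], [7.0, 109.0, 252.0]]
bar slope deg 1.2240701557898404
top boxtop 6159 [[-122.0, -151.0, 47.0], [-25.0, -94.0, 53.0], [84.0, -36.0, 61.0]]
top baywall 386 [[-74.0, -18.0, 53.0], [-70.0, 93.0, 57.0], [-35.0, 156.0, 63.0]]
front wall slope 0.966562914792282
rail slope -0.4952077047699937 602
scene tabtop 128 [[-5.0, -111.0, 106.0], [0.0, -90.0, 112.0], [7.0, -73.0, 114.0]]
scene tab 350 [[-5.0, -111.0, 68.0], [-2.0, -90.0, 97.0], [6.0, -72.0, 114.0]]
((1.6275181770324707, -91.61672973632812), (40.34131622314453, 13.177221298217773), 89.583251953125)
scene bar 167 [[-4.0, 22.0, 245.0], [-2.0, 71.0, 248.0], [0.0, 108.0, 251.0]]
bar slope deg 0.6412098215272204
scene boxtop 4817 [[-124.0, -147.0, 48.0], [-39.0, -89.0, 53.0], [84.0, -37.0, 62.0]]
scene baywall 578 [[-75.0, -18.0, 53.0], [-71.0, 94.0, 58.0], [-37.0, 156.0, 64.0]]
front wall slope 0.7342905937115369
rail slope -1.1857432647720514 518
```

View pics/mask.png

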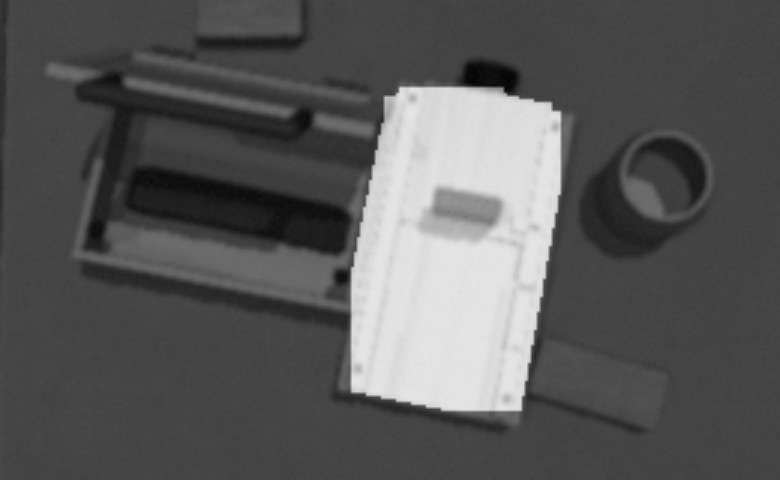

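The mask covers the extraction box (about x 345–570, y 85–415), with the tab at (467,205) and the bar from (80,90) to (300,125). The long edges show the yaw is about −13°. I'll refine by anchoring on the tab, cross-check the bar in both views, then check reach.

```bash
cat > pose.py <<'E'
import numpy as np
from vis import *
def measure(yaw=np.radians(-13.0)):
    R=np.array([[np.cos(yaw),-np.sin(yaw)],[np.sin(yaw),np.cos(yaw)]])
    o=np.array([.5680,.0045]); res=[]
    for n in("top","scene"):
        c=dict(np.load(n+"0.npz")); W=cloud(c); L=np.concatenate([(W[...,:2]-o)@R,W[...,2:]],-1)*1000; g=c["color"].max(-1).astype(int)
        x,y,z=L[...,0],L[...,1],L[...,2]
        p=L[(g<80)&(z>106)&(z<116)&(abs(y+90)<40)&(abs(x)<50)]; tab=(np.percentile(p,3,axis=0)+np.percentile(p,97,axis=0))/2
        m=(g<90)&(z>235)&(z<262)&(abs(y-65)<42)&(abs(x)<50); b=L[m]
        w=L[(z>53)&(z<63)&(abs(y-65)<65)&(x<-55)&(x>-85)]
        e=L[(z>44)&(z<56)&(abs(y+90)<40)&(x<-100)&(x>-140)]
        res.append((n,tab.round(1),"tabspan",np.ptp(p[:,:2],axis=0).round(),"bar",np.percentile(b,[3,50,97],axis=0).round(1).tolist(),
          "slopes bar/wall",np.degrees([np.polyfit(b[:,1],b[:,0],1)[0],np.polyfit(w[:,1],w[:,0],1)[0]]).round(2),"wall x",np.percentile(w[:,0],[3,97]).round(1),"box front",np.percentile(e[:,0],2).round(1)))
    return R,o,res
E
python3 - <<'E'
from pose import *; from workcell import env
R,o,res=measure()
for r in res: print(*r)
R3=np.eye(3);R3[:2,:2]=R
for t in(0,37):
  for s in(1,-1):
    t_=np.radians(t);z=np.array([np.sin(t_),0,-np.cos(t_)]);y=s*np.array([np.cos(t_),0,np.sin(t_)])
    M=R3@np.c_[np.cross(y,z),y,z]
    for a in(1.22,.6,0):
      p=np.r_[o,0]+R3@(np.array([.07-.19*np.cos(a),.065,.066+.19*np.sin(a)])+.015*z)
      q=env.inverse_kinematics(p,M); print(t,s,a,None if q is None else np.round(q))
    for x in(.008,-.032):
      q=env.inverse_kinematics(np.r_[o,0]+R3@np.array([x,-.09,.07]),M); print("tab",None if q is None else np.round(q))
E
```

```text
top [  7.4 -91.5 110.4] tabspan [13. 41.] bar [[1.2, 25.6, 245.7], [4.8, 65.9, 250.0], [9.8, 104.5, 252.3]] slopes bar/wall [ 0.32 -0.36] wall x [-70.1 -64.4] box front -119.0
scene [  7.3 -89.5 110.4] tabspan [13. 40.] bar [[0.7, 26.0, 245.0], [2.2, 71.1, 248.4], [4.1, 103.7, 250.5]] slopes bar/wall [-0.22 -0.3 ] wall x [-70.3 -64. ] box front -119.3
0 1 1.22 [-12.  21.   4.  98.  -2.  61. -21.]
0 1 0.6 [-16.  17.   3. 114.  -1.  49. -25.]
0 1 0 [-16.  25.   2. 121.  -1.  34. -26.]
tab [ -2.  30.  10. 109.  -7.  42.  -1.]
tab [ -2.  27.   9. 115.  -7.  39.  -2.]
0 -1 1.22 [ 41.  42. -74.  97.  42.  75. 125.]
0 -1 0.6 [ 10.  19. -28. 113.  11.  50. 144.]
0 -1 0 [ 10.  28. -30. 120.  23.  37. 132.]
tab [ -44.   62.   77.  110.  -66.   70. -134.]
tab [ -47.   58.   77.  116.  -65.   67. -133.]
37 1 1.22 [-16.   7.  -5. 127.  56.  24. -82.]
37 1 0.6 None
37 1 0 None
tab [  55.   41.  -62.  138.  122.   42. -115.]
tab None
37 -1 1.22 [ -7.   7. -14. 127.  58.  25.  97.]
37 -1 0.6 [  7.  10. -38. 139.  85.  30.  62.]
37 -1 0 None
tab [ 13.  24. -12. 139. 149.  22.  22.]
tab None
```

```bash
cat > geo.py <<'E'
import numpy as np
yaw=np.radians(-13.0);R3=np.eye(3);R3[:2,:2]=[[np.cos(yaw),-np.sin(yaw)],[np.sin(yaw),np.cos(yaw)]]
O=np.array([.5675,.004,0])
def W(p): return O+R3@np.asarray(p,float)
def M(deg,s=1):
    t=np.radians(deg);z=np.array([np.sin(t),0,-np.cos(t)]);y=s*np.array([np.cos(t),0,np.sin(t)])
    return R3@np.c_[np.cross(y,z),y,z]
def bar(a,deg,d):
    """TCP position with the bar d metres from the finger ends"""
    return W([.07-.19*np.cos(a),.065,.066+.19*np.sin(a)])+d*M(deg)[:,2]
E
python3 - <<'E'
from geo import *; from workcell import env
for t in(10,15,20,25,30):
    for a in(1.23,.9,.6,.3,0):
      q=env.inverse_kinematics(bar(a,t,.009),M(t)); print(t,a,None if q is None else np.round(q))
    q=env.inverse_kinematics(bar(0,t,.009)-.07*M(t)[:,2],M(t)); print(t,"back",None if q is None else np.round(q))
E
```

```text
10 1.23 [-16.  15.   5. 106.   4.  50. -26.]
10 0.9 [-18.  12.   4. 114.   5.  45. -30.]
10 0.6 [-20.  12.   3. 121.   7.  39. -34.]
10 0.3 [-21.  15.   3. 126.   8.  31. -38.]
10 0 [-21.  21.   3. 129.  11.  22. -41.]
10 back [-22.  12.   3. 128.   9.  32. -40.]
15 1.23 [-17.  12.   5. 110.   8.  44. -30.]
15 0.9 [-19.   9.   4. 118.  10.  39. -36.]
15 0.6 [-21.  10.   3. 125.  13.  33. -41.]
15 0.3 [-23.  13.   3. 130.  17.  26. -48.]
15 0 [-26.  20.   5. 132.  23.  17. -55.]
15 back [-25.  10.   2. 132.  18.  27. -51.]
20 1.23 [-18.  10.   4. 114.  13.  38. -36.]
20 0.9 [-21.   7.   3. 122.  17.  34. -44.]
20 0.6 [-23.   8.   3. 128.  22.  29. -52.]
20 0.3 [-26.  12.   3. 133.  31.  21. -63.]
20 0 [-32.  19.   9. 136.  45.  12. -79.]
20 back [-27.   8.   1. 136.  32.  23. -67.]
25 1.23 [-19.   8.   3. 118.  21.  33. -45.]
25 0.9 [-22.   6.   2. 126.  27.  30. -54.]
25 0.6 [-24.   7.   1. 132.  36.  25. -67.]
25 0.3 [-27.  11.   2. 137.  52.  19. -86.]
25 0 [  36.   46.  -75.  137.   94.   58. -116.]
25 back None
30 1.23 [-19.   7.   1. 122.  32.  28. -56.]
30 0.9 [-21.   5.  -1. 129.  41.  26. -69.]
30 0.6 [-23.   6.  -3. 135.  54.  23. -86.]
30 0.3 None
30 0 None
30 back None
```

```bash
python3 - <<'E'
from geo import *; from workcell import env
import cv2
t=18; m=M(t); g=bar(1.235,t,.010)
env.release()
env.movep(g-.11*m[:,2],m); print(env.current_time_s(),env.current_tcp_pos())
env.servo_line(g,rate=.1); print(env.current_wrist_force())
env.clamp(25); print(env.current_time_s(),env.current_grip_width(),env.current_finger_force(),env.current_wrist_force())
c=env.capture("scene"); cv2.imwrite("pics/s1.png",cv2.resize(c["color"][100:300,180:440,::-1],None,fx=3,fy=3))
E
```

```text
2.6167 [0.55913593 0.07409254 0.34018287]
[-0.23791594 -0.42547899  0.47313394]
5.0917 0.12113407579270842 24.99876379966736 [ 0.61025618 -0.61987587 -0.55105589]
```

View pics/s1.png

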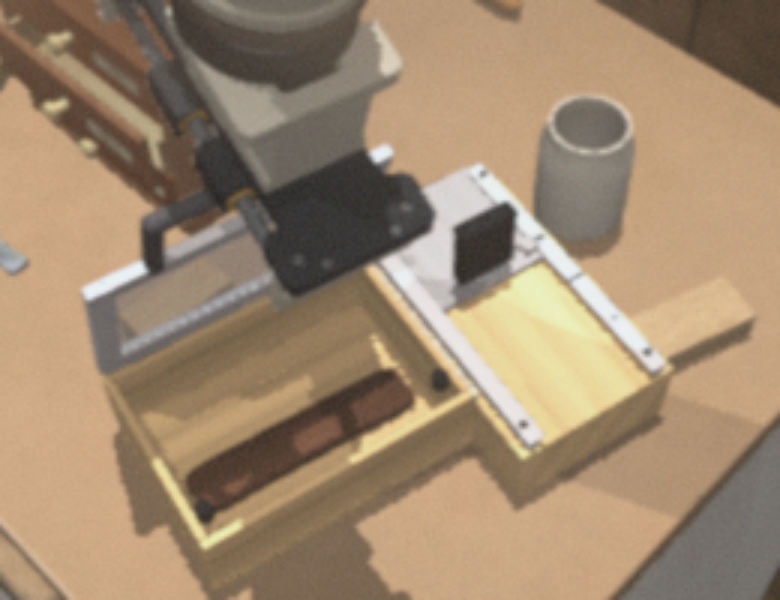

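The gripper (image around (340,230)) holds the bar, left arm visible at (155,235), and the width of about 11 mm matches the 12 mm bar. Now I'll lower it along the arc.

```bash
python3 - <<'E'
from geo import *; from workcell import env
import cv2
t=18
for i,a in enumerate(np.linspace(1.235,0,14)[1:]):
    env.servo_line(bar(a,t,.010),rate=.06)
    f=env.current_wrist_force(); print(round(a,2),np.round(f,1),round(env.current_grip_width(),3),np.round(env.current_tcp_pos()-bar(a,t,.010),4))
    if np.linalg.norm(f)>25: print("stop");break
print(env.current_time_s(),np.round(env.current_joints()))
c=env.capture("scene"); np.savez("s2.npz",**c); cv2.imwrite("pics/s2.png",cv2.resize(c["color"][100:300,180:440,::-1],None,fx=3,fy=3))
E
```

```text
1.14 [-1.7 -1.2  2.3] 0.124 [-0.0009  0.0001 -0.0003]
1.05 [-2.2 -0.5  1.6] 0.119 [-0.0011  0.0002 -0.0006]
0.95 [-0.1 -0.5 -0.7] 0.119 [-0.001   0.0003 -0.0008]
0.86 [ 1.   1.  -1.6] 0.118 [-0.0008  0.0002 -0.0007]
0.76 [ 2.2  0.4 -3.6] 0.117 [-0.0005  0.0002 -0.0006]
0.66 [ 3.7  1.1 -4. ] 0.121 [-0.0004  0.0001 -0.0006]
0.57 [ 3.5  0.2 -4.6] 0.118 [-0.0003  0.0002 -0.0007]
0.48 [ 4.2  1.  -3.3] 0.119 [-0.0003  0.0002 -0.0008]
0.38 [ 5.   0.3 -3.5] 0.116 [-0.0002  0.0002 -0.0008]
0.29 [ 4.7  0.3 -3.8] 0.121 [ 0.      0.0001 -0.0006]
0.19 [ 5.2  0.1 -2.5] 0.122 [ 0.0002  0.0001 -0.0007]
0.09 [ 5.9 -0.9 -2.3] 0.122 [ 0.0004  0.0001 -0.0007]
0.0 [ 5.9 -0.7  5.1] 0.125 [0.0016 0.0005 0.0004]
10.9917 [-32.  20.  10. 134.  32.  13. -65.]
```

View pics/s2.png

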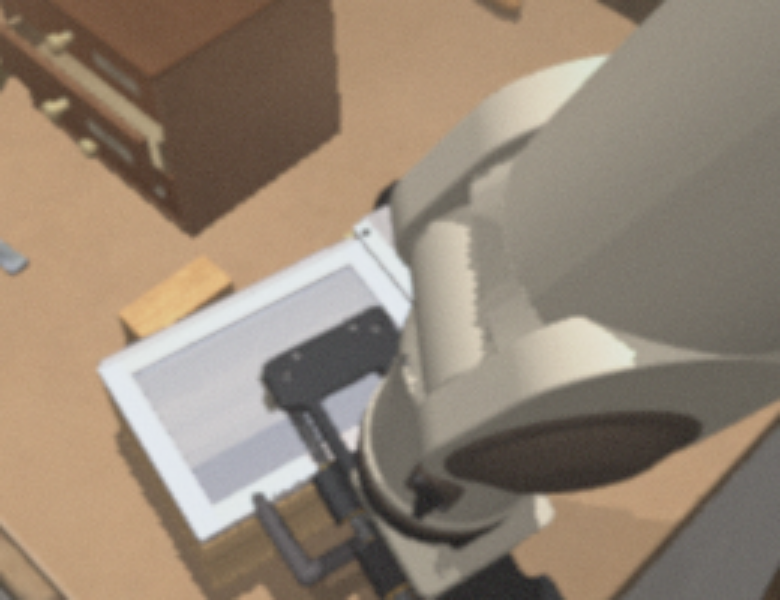

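The guard lies flat over the bay (frame corners about (105,370) and (205,540)), with the bar still gripped at about (330,560). The vertical force flipped from −2 to +5 N, so it is on its stops. Next: release, retreat and check.

```bash
python3 - <<'E'
from geo import *; from workcell import env
from vis import cloud
m=M(18)
env.release(); print("rel",np.round(env.current_wrist_force(),1),env.current_grip_width())
env.servo_line(env.current_tcp_pos()-.08*m[:,2],rate=.1); print(np.round(env.current_wrist_force(),1))
p=W([-.05,-.02,.24]); env.movep(p,M(0))
env.movep(W([.008,-.09,.17]),M(0)); print(env.current_time_s(),np.round(env.current_joints()))
for n in("scene","top"):
    c=env.capture(n);L=(cloud(c)-O)@R3*1000;x,y,z=L[...,0],L[...,1],L[...,2]
    for nm,mm in(("bar",(abs(x+120)<12)&(y>20)&(y<110)&(z>40)&(z<140)),("frame front",(abs(x+64)<5)&(y>0)&(y<150)&(z>40)&(z<140)),("frame left",(abs(x-20)<10)&(abs(y-152)<6)&(z>40)&(z<140))):
        print(n,nm,mm.sum(),np.percentile(z[mm],[10,50,90]).round(1) if mm.sum() else "")
E
```

```text
rel [-0.4  0.3 -0.6] 1.001510052747722
[ 0.5 -0.3 -0.3]
14.6167 [ -1.  22.   9. 106.  -4.  53.  -4.]
scene bar 369 [68.5 71.8 73.7]
scene frame front 717 [50.1 69.9 72.2]
scene frame left 74 [56.6 70.8 72.1]
top bar 290 [67.7 70.5 72.8]
top frame front 373 [67.7 69.9 71.9]
top frame left 59 [68.1 70.  71.6]
```

The guard is shut: bar top at 71 mm, frame top at 70 mm. Now the tab.

```bash
python3 - <<'E'
from geo import *; from workcell import env
import cv2
loc=lambda:np.round((np.array(env.current_tcp_pos())-O)@R3*1000,1)
env.servo_line(W([.008,-.09,.073]),rate=.1); print(np.round(env.current_wrist_force(),1),loc())
env.clamp(35); print(env.current_grip_width(),np.round(np.array(env.current_wrist_force())@R3,1),loc())
env.servo_line(W([-.032,-.09,.073]),rate=.04); env.sleep(.3)
print(env.current_time_s(),env.current_grip_width(),np.round(np.array(env.current_wrist_force())@R3,1),loc())
for n in("scene","top"):
    c=env.capture(n);np.savez(n+"3.npz",**c)
a=np.load("scene3.npz")["color"][130:270,280:440,::-1];b=np.load("top3.npz")["color"][160:300,270:400,::-1]
cv2.imwrite("pics/g3.png",np.hstack([cv2.resize(i,(400,400*i.shape[0]//i.shape[1]))[:350] for i in(a,b)]))
E
```

```text
[0.  1.2 0.5] [  8.6 -90.   73.6]
0.1294968323733269 [ 3.7 -0.4 -2.6] [  9.  -90.   73.1]
18.4917 0.12663878075290377 [ 6.5 -0.3 -6. ] [-30.9 -90.2  73.2]
```

View pics/g3.png

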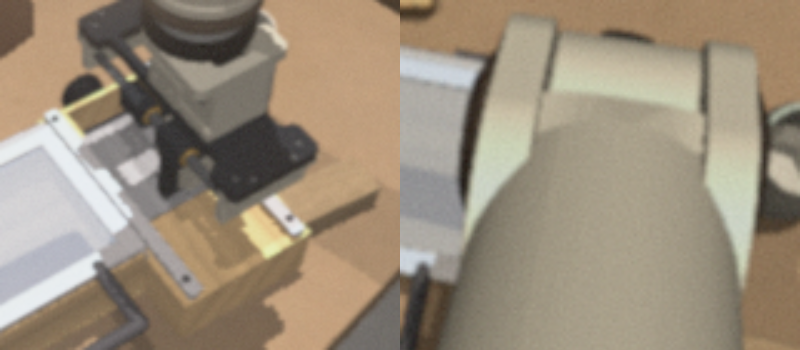

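The scene crop shows the fingers on the black tab at about (168,165), with the shutter's front edge moved forward; the top view is blocked by the arm. I'll check the shutter's travel by its front edge, before and after.

```bash
python3 - <<'E'
from geo import *
import cv2
def strip(f):
    c=dict(np.load(f)); T=np.linalg.inv(c["world_from_camera"]); xs=np.arange(-100,90,.5); ys=np.arange(-130,-44,.5)
    g=np.array([[W([x/1e3,y/1e3,.056]) for x in xs] for y in ys])
    P=g@T[:3,:3].T+T[:3,3]; u=(P[...,0]/P[...,2]*c["fx"]+c["cx"]).astype(np.float32); v=(P[...,1]/P[...,2]*c["fy"]+c["cy"]).astype(np.float32)
    return xs,ys,cv2.remap(c["color"],u,v,cv2.INTER_LINEAR)
out=[]
for f in("scene0.npz","scene3.npz"):
    xs,ys,I=strip(f); out.append(I); s=cv2.cvtColor(I,cv2.COLOR_RGB2HSV)[...,1].astype(float)
    for y0 in(-70,-65,-60,-55,-52):
        p=cv2.GaussianBlur(s[(abs(ys-y0)<2)].mean(0)[None],(1,1),0).ravel()
        p=np.convolve(p,np.ones(5)/5,"same"); d=np.gradient(p)[6:-6]; k=np.argmin(d); print(f,y0,"edge x",xs[6+k],round(d[k],1), p[::20].round().astype(int))
cv2.imwrite("pics/strip.png",cv2.resize(np.vstack(out)[:,:,::-1],None,fx=1.6,fy=1.6))
E
```

```text
scene0.npz -70 edge x -2.5 -9.0 [42 70 71 70 71 71 71 73 72 83 18 10  7  7  8  8  9  8  9]
scene0.npz -65 edge x -2.0 -9.9 [46 77 76 69 68 69 69 70 70 82 20  8  6  6  6  8  8 10 10]
scene0.npz -60 edge x -2.5 -9.1 [42 69 69 64 66 64 65 63 64 67 13  9  8  9  8  8  8  9  9]
scene0.npz -55 edge x -2.5 -8.2 [37 63 63 64 64 65 65 65 66 64 11  7  8  8  8  8  9  8  7]
scene0.npz -52 edge x -3.0 -3.7 [16 25 29 29 30 31 29 32 32 32  4  3  3  3  4 10  7  3  3]
scene3.npz -70 edge x -43.5 -9.8 [59 98 99 98 97 96  9  7  7  7  7  7 10  8  8  8 71 89 92]
scene3.npz -65 edge x -43.5 -10.0 [59 97 96 98 98 96  7  7  7  9  5  6  8  8  8  8 67 90 90]
scene3.npz -60 edge x -43.5 -10.1 [60 97 98 96 98 99 10  7  7  8  7  8  9  7  6  8 69 90 89]
scene3.npz -55 edge x -44.0 -9.3 [55 97 97 94 95 95 10  8  8  8  8  7  6  6  6  8 71 75 75]
scene3.npz -52 edge x -44.0 -6.1 [32 61 62 57 65 63 10  9  8  9  4  4  7  8 10  6 35 38 38]
```

View pics/strip.png

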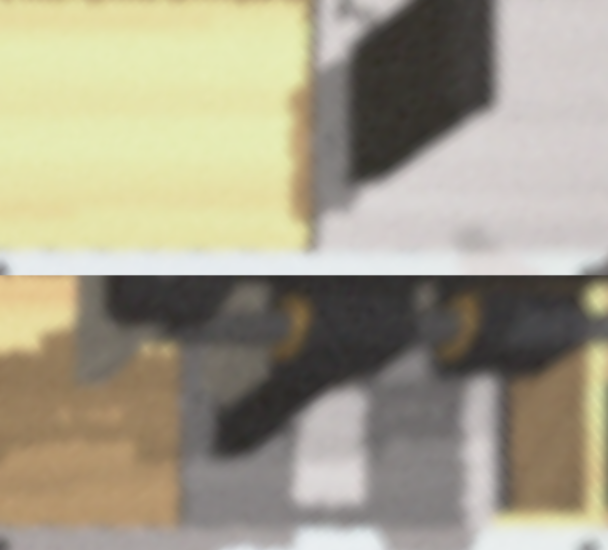

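The front edge moved from −2.5 to −43.5 mm, which is 41 mm of travel. I'll ease back 0.8 mm, verify, and hand in.

```bash
python3 - <<'E'
from geo import *; from workcell import env
env.servo_line(W([-.0312,-.09,.073]),rate=.02); env.sleep(.5)
print(env.current_time_s(),env.current_grip_width(),np.round(np.array(env.current_wrist_force())@R3,1),np.round((np.array(env.current_tcp_pos())-O)@R3*1000,1))
import cv2; c=env.capture("scene"); T=np.linalg.inv(c["world_from_camera"]); xs=np.arange(-60,-25,.5)
L=[]
for y in np.arange(-70,-54,1.):
    P=np.array([W([x/1e3,y/1e3,.056]) for x in xs])@T[:3,:3].T+T[:3,3]
    I=cv2.remap(c["color"],*[(a[None]).astype(np.float32) for a in(P[:,0]/P[:,2]*c["fx"]+c["cx"],P[:,1]/P[:,2]*c["fy"]+c["cy"])],cv2.INTER_LINEAR)
    L.append(cv2.cvtColor(I,cv2.COLOR_RGB2HSV)[0,:,1])
p=np.mean(L,0); k=np.argmin(np.abs(p-(p[:15].mean()+p[-15:].mean())/2)); print("edge",xs[k])
env.finish_job()
E
```

```text
19.3417 0.12710194943842207 [ 7.8 -0.9 -7. ] [-30.  -90.2  73.1]
edge -43.0
the job is handed in; nothing more can be done
```

The guard is shut on its stops, and the job is handed in with the arm still holding the blast gate about half open (40–40.5 mm measured, 40 mm wanted). It took about 19 s, and the blocks and jar were not touched as far as I could tell (I didn't re-measure them).

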